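# Hold sprung tweezers at the marked tip gap over a gauge plate

## Task

Take the sprung tweezers off their stand and bring the tips, level, just above (not touching) the gauge plate whose two engraved lines are closer together, then squeeze the tweezers until one tip stands over each line, about 10 mm apart. Never squeeze the tips shut, and leave the other things on the table where they are. Finish while still holding the tweezers steady at that gap: do not put them down or let them go.

Things in the scene. Friction and masses are not known exactly. Their poses are not given: they have to be found in the camera images.
- tweezers: Loose steel sprung tweezers, 163 mm long, 14 mm high, about 50 g, level on the stand. Origin on the underside, on the middle plane, midway between the ribbed thumb grips; x points to the tips, y to the left leaf (a), z up. Heel block 16 mm wide, its end at x = -105 mm; leaf pivots at x = -90 mm, tip points at x = +58 mm (open or squeezed), mid-height z = 7 mm, balance point x = -15 mm.
- grips (a point): Middle between the two thumb grips, 7 mm above the underside. The grips are raised flat lands 40 mm long (along the tweezers' x) and 14 mm high on the outsides of the leaves. Outside to outside: let go 32 mm (tips 30 mm apart); at 20 mm the lands are parallel and the tips 10 mm apart; at 14 mm the tips meet. 1 mm of squeeze here moves the tips together by 1.65 mm.
- leaf_a (a joint): Closing angle of the left leaf (rad): 0 released (tip gap 30 mm), 0.067 at the 10 mm gap, 0.100 shut; the right leaf closes by the same amount. The spring force on each grip rises evenly from 0 to about 10 N at the 10 mm gap, less than the weakest grip strength, so the gripper's opening sets the gap.
- tip_a (a point): Inner face of the tip of the left leaf, 2 mm short of its end, at mid-height (7 mm above the tweezers' underside, 3 mm above the tip's own lower edge).
- tip_b (a point): The same on the right leaf. The tip gap is the distance from tip_a to tip_b.
- stand: Grey plastic tweezers stand screwed to the table, base 150 x 60 x 5 mm; origin on the table below the origin of the tweezers lying there, axes like theirs. The tweezers' underside lies 24 mm above the table, on two saddles 14 mm long in x: at x = -65 mm (34 mm wide, lips to 29 mm) and x = +43 mm (46 mm wide, top 28 mm); between them fingers have free room down to the base plate.
- gauge_narrow: The gauge plate to use: aluminium plate 70 x 50 x 12 mm fixed to the table, with two dark engraved lines 10 mm apart (centre to centre), 44 mm long, each with a short cross tick at its middle on the outer side. Origin at the centre of the underside; the lines run along x, at y = +5 and -5 mm; z up.
- gauge_narrow_top (a point): Centre of the top face of that plate, midway between its lines, 12 mm above the table; axes as the plate's.
- gauge_wide: A second plate of the same make and size, not used: its two lines are 20 mm apart. It and the narrow one swap places at random.
- label_roll: Bystander, loose: roll of white labels, 61 mm across, 25 mm high; origin at the centre of the underside.
- buffer_white: Bystander, loose: white dropper bottle with a blue cap, 27 mm across, 82 mm high; origin at the centre of the underside.
- cassette_x: Bystander, loose: white test cassette 66 x 18 x 5 mm; origin at the centre of the underside.
- cassette_y: Bystander, loose: another white test cassette 66 x 18 x 5 mm.
- tube_rack: Bystander, loose: clear formed tray with dropper tips, 95 x 106 x 35 mm; origin at the centre of the underside.
- pouch: Bystander, loose: flat blue swab pouch 176 x 28 x 6 mm; origin at the centre of the underside.
Not all that is in view belongs to the job. What is shaped like the gauge_narrow but green or yellow is not meant.

How it is judged:
By the outcome, as a careful person would: the job done as asked, in the order asked, and still so for the second after the job is handed in, while the arm keeps its last pose, push and grip.
It also fails if it takes over 42 s, if anything falls off the work surface, if the arm or the gripper's body presses on something with over 40 N, if the wrist force passes 120 N, or if a joint passes its speed limit or range.

## Robot

A 6-joint arm with a two-finger parallel gripper is mounted at the origin on a cart in front of the work surface, level with it; the furniture and walls round the work are solid. World frame = base frame: x ahead of the robot, y to its left, z up, the work surface at z = 0. Lengths are in m, angles in rad, forces in N, time in s.
With the tool pointing down it reaches from about 0.275 to 0.875 m from the base axis. Payload 12.5 kg.
Tool frame: the origin (TCP) lies on the centre line of the jaws, within the pads' length; the fingertips stand 11 mm ahead of it and the grasp point (between the pads) lies 8 mm behind it (bot.tip_extent is the distance from the TCP to the fingertips, in m); z points along the fingers, y is the line along which they close (so a half turn about z gives the same grasp; the last joint's range is limited). The gripper opens to 85 mm and grips with 20 to 120 N. Pads are 22 mm wide; open, the fingers measure 114 mm over their backs; the gripper's body (76 mm by 85 mm) begins 54 mm behind the grasp point. The pads swing forward as they close: fully open they stand 13 mm farther back than shut.
Start: joints at [-1.285, 0.351, 1.652, -0, 1.139, -0.085], TCP at [0.199, -0.513, 0.242] pointing down, gripper open.
Joint ranges: [-2.75, 2.75], [-0.79, 2.1], [0.01, 2.65], [-1.57, 4.71], [0.07, 3.14], [-2.87, 2.87]. Speed limits (rad/s): [2.22, 2.22, 2.79, 3.14, 3.14, 3.14].

## Interface

Orientations are given as [roll, pitch, yaw] about the fixed x, y, z axes, in that order (R = Rz(yaw) Ry(pitch) Rx(roll)).
In Python, from rig import bot gives the robot as it stands.
- The arm moves only by the tool jog_arm, never from a script. Its argument "commands" is text: rows parted by semicolons, each of 7 numbers parted by spaces: the shift along the world's x, y, z in mm, then the turn, a rotation vector about the world's x, y, z in degrees, then the opening, from -1 (shut) to 1 (fully open). In form: tx ty tz wx wy wz jaw; .... A call has 1 to 10 rows; each row shifts and turns the commanded pose from where the row before left it; what a row does not reach is not made up. A row lasts 1/12 s, in which the tool goes at most 41.7 mm and 7.16 degrees, less where a joint would pass 70% of its speed; a pose out of reach is approached as far as the arm can. A call with a gripper value outside its range is refused whole. The fingers move at their own pace and stop on an object; the grip force is fixed at half the most. Time passes only in rows, so rows that do not move let the fingers close. It gives the time, the measured TCP pose, the force, the opening and the grip force at its end, in the units of the state.
- bot.read_state(): the state, without advancing time (a new reading comes with each control period).
- bot.snapshot(name): name is "side" or "top"; returns (picture, depth): 400x640x3 uint8, red, green, blue; 400x640 float32, m along the optical axis (not along the pixel's ray), 0 where there is no reading.
- bot.camera_model(name): a dict with "mtx" (3x3 intrinsics, pixels), "dist_coeffs" ([k1, k2, p1, p2, k3] as OpenCV has them; the pictures are not rectified), "extrinsics" (4x4, takes a point from camera to world coordinates). Camera axes: x right, y up, looking along -z (the intrinsics and any distortion apply to the point x, -y, -z); pixel columns grow to the right and rows downward; lengths in m; the calibration is good to about 2 mm. A picture is of the moment at which its call begins. camera_model takes no time and is no camera call.
- bot.hand_in(): hands the job in; it is judged then, once.
The state is a dict: "time": time; "q": joint angles; "qvel": joint speeds; "effort": joint torques, N m; "position": TCP position; "ee_rot": TCP orientation; "wrist_force": force on the tool from outside, world axes, zero at the start; "torque": the same for the moment, N m; "gripper_width": finger opening in m; "gripper_force": force on a finger pad.
Only numpy, scipy, OpenCV 4.12 (cv2) and the standard library are available. Lean on these libraries where they do the work, as an engineer would, in place of code of your own. Each camera call takes 0.05 s, during which the arm holds its last target. There are 200 camera calls.

## Working session

There is one attempt and no reset: what is moved stays moved. The work goes in short steps, Python scripts to look and compute and a tool call to move; the robot and the scene stay as the last step left them, time stands still between calls to the robot, and variables do not carry over. Pictures are saved under pics/ and viewed, at most 10 in all, crops included, and the job is handed in when it is done.

Besides the shell and the picture viewer there is one more tool, called after "Call:" as name(argument=value, ...) on one line, values as JSON. jog_arm: Moves the arm, as the interface text tells. Its arguments: {"type":"object","properties":{"commands":{"type":"string"}},"required":["commands"]}

```bash
mkdir -p pics; cat > h.py <<'E'
import numpy as np, cv2
from rig import bot
def cast(name, uv, z):
    c=bot.camera_model(name); K=np.array(c["mtx"]); d=np.array(c["dist_coeffs"]); T=np.array(c["extrinsics"])
    p=cv2.undistortPoints(np.array(uv,float).reshape(-1,1,2),K,d).reshape(-1,2)
    r=np.c_[p[:,0],-p[:,1],-np.ones(len(p))]@T[:3,:3].T
    o=T[:3,3]; s=(z-o[2])/r[:,2]
    return o+r*s[:,None]
def proj(name,P):
    c=bot.camera_model(name); T=np.linalg.inv(np.array(c["extrinsics"]))
    q=np.atleast_2d(P)@T[:3,:3].T+T[:3,3]; q=q*[1,-1,-1]
    return cv2.projectPoints(q,np.zeros(3),np.zeros(3),np.array(c["mtx"]),np.array(c["dist_coeffs"]))[0].reshape(-1,2)
E
python3 - <<'E'
from h import *
for n in("side","top"):
    im,d=bot.snapshot(n); cv2.imwrite(f"pics/{n}0.png",im[:,:,::-1]); np.save(f"{n}0d.npy",d)
    print(n,np.array(bot.camera_model(n)["extrinsics"]).round(3).tolist(), bot.camera_model(n)["mtx"])
print(bot.read_state())
E
```

```text
side [[-0.999, -0.009, -0.031, 0.514], [-0.023, -0.461, 0.887, 1.042], [-0.023, 0.887, 0.46, 0.605], [0.0, 0.0, 0.0, 1.0]] [[405.18947923   0.         319.44073849]
 [  0.         405.18947923 201.96689591]
 [  0.           0.           1.        ]]
top [[-0.004, 0.993, -0.115, 0.426], [-1.0, -0.004, 0.003, -0.024], [0.003, 0.115, 0.993, 1.181], [0.0, 0.0, 0.0, 1.0]] [[403.85553307   0.         319.52781059]
 [  0.         403.85553307 199.0923864 ]
 [  0.           0.           1.        ]]
{'time': 0.1, 'q': array([-1.28460301e+00,  3.51163077e-01,  1.65235289e+00,  5.02387782e-06,
        1.13908304e+00, -8.46017287e-02]), 'qvel': array([-0.00082263, -0.00085904, -0.00163817, -0.00194263, -0.00044343,
       -0.00065471]), 'effort': array([ 2.16867584e-04, -5.06831825e+01, -2.91876805e+01, -4.96960160e-05,
        2.65630217e-03,  3.46068953e-05]), 'position': array([ 0.19924121, -0.51234416,  0.24182554]), 'ee_rot': array([-3.14059028e+00, -8.95826930e-05,  3.70792899e-01]), 'wrist_force': array([-0.07523872, -0.49435485, -0.6513235 ]), 'torque': array([-0.03679864, -0.03181616,  0.02764235]), 'gripper_force': 0.0, 'gripper_width': 0.08565321340265372}
```

View pics/top0.png

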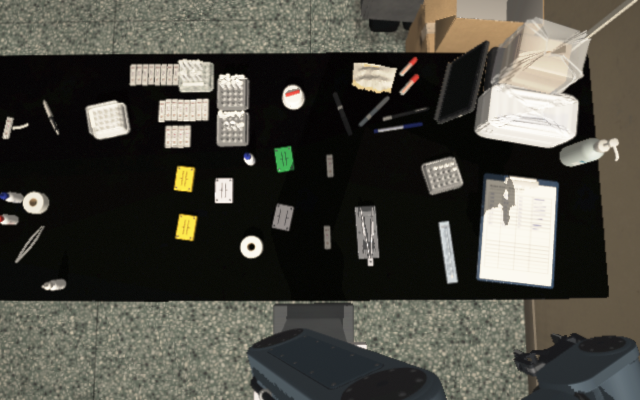

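View pics/side0.png

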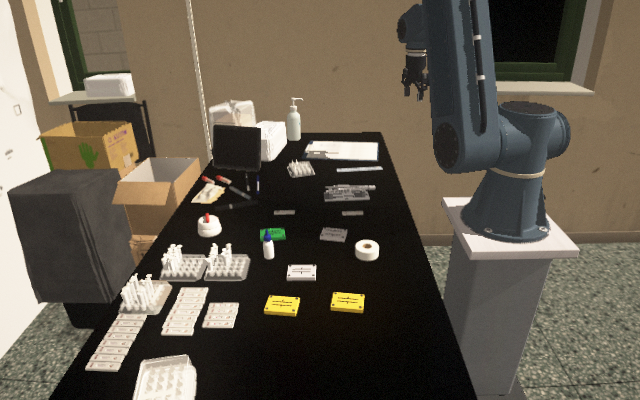

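The top view shows the stand with tweezers at (367,235), tips up in the picture. A decoy pair of tweezers lies off the stand at (30,243). Plate candidates are grey (283,217), light (224,190), green (284,159), yellow (184,179) and yellow (186,228). Green and yellow are excluded by the description, so I'll check the line spacing on the grey and light plates in one crop.

```bash
python3 - <<'E'
import cv2,numpy as np
im=cv2.imread("pics/top0.png")
f=lambda u,v,r,s: cv2.resize(im[v-r:v+r,u-r:u+r],(s,s),interpolation=cv2.INTER_CUBIC)
a=np.hstack([f(283,217,20,300),f(224,190,20,300)])
si=cv2.imread("pics/side0.png")
g=lambda u,v: cv2.resize(si[v-14:v+14,u-28:u+28],(300,150),interpolation=cv2.INTER_CUBIC)
b=np.hstack([g(334,234),g(301,272)])
c=np.vstack([a,b])
cv2.imwrite("pics/c1.png",c)
cv2.imwrite("pics/c2.png",cv2.resize(im[195:275,340:395],(412,600),interpolation=cv2.INTER_CUBIC))
E
```

```text
(no output)
```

View pics/c1.png

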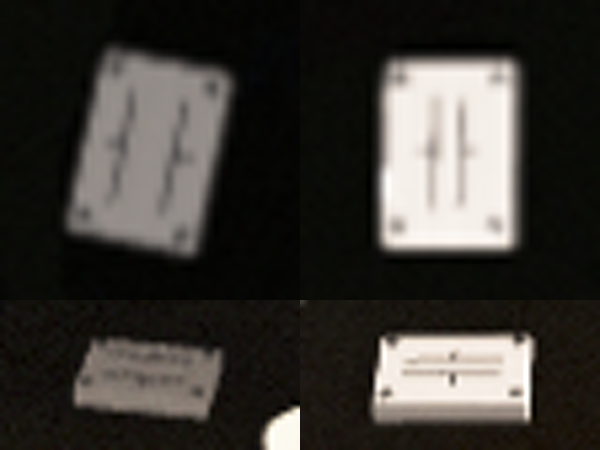

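View pics/c2.png

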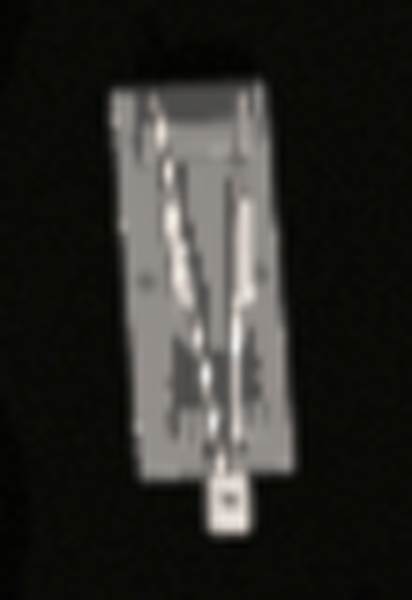

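The light plate at (224,190) has lines about 10 mm apart, and the grey one (283,217) about 20 mm. The light plate is therefore the target. The tweezers lie on the stand with the heel at crop (229,500) and tips toward the top of the picture.

```bash
cat > m.py <<'E'
from h import *
def mask(im,c,r,t,S=8,op=0):
    u,v=c; g=cv2.cvtColor(im[v-r[1]:v+r[1],u-r[0]:u+r[0]],cv2.COLOR_BGR2GRAY)
    g=cv2.resize(g,None,fx=S,fy=S,interpolation=cv2.INTER_CUBIC); m=(g>t).astype(np.uint8)
    if op: m=cv2.morphologyEx(cv2.morphologyEx(m,cv2.MORPH_CLOSE,np.ones((25,25))),cv2.MORPH_OPEN,np.ones((op,op)))
    k=max(cv2.findContours(m,cv2.RETR_EXTERNAL,cv2.CHAIN_APPROX_NONE)[0],key=cv2.contourArea).reshape(-1,2)
    return (k+.5)/S-.5+[u-r[0],v-r[1]]
def rect(name,k,z):
    P=cast(name,k,z)[:,:2]; c,s,a=cv2.minAreaRect((P*1000).astype(np.float32))
    return np.round(c,1),np.round(s,1),round(a,1)
E
python3 - <<'E'
from m import *
t=cv2.imread("pics/top0.png"); s=cv2.imread("pics/side0.png")
print("plate top",rect("top",mask(t,(224,190),(20,20),110),.012))
k=mask(s,(301,272),(28,18),205); print("plate side",rect("side",k,.012))
print("wide top",rect("top",mask(t,(283,217),(20,20),60),.012))
print("wide side(all)",rect("side",mask(s,(334,234),(24,14),60),.012))
for th in(50,65): print("stand",rect("top",mask(t,(367,233),(20,38),th,op=75),.005))
# features: crop coordinates ->px
f=lambda x,y:((x+.5)/7.49-.5+340,(y+.5)/7.5-.5+195)
print("screws",cast("top",[f(147,281),f(261,275)],.005).round(4))
print("heel end/ctr",cast("top",[f(229,535),f(229,482),f(208,510),f(253,510)],.038).round(4))
print("tips",cast("top",[f(153,95),f(243,95)],.034).round(4))
# engraved lines mid (narrow) : crop c1 scale 7.5
print("ticks",cast("top",[(204+433/7.5-.43,170+153/7.5-.43),(204+461/7.5-.43,170+153/7.5-.43)],.012).round(4))
print("line ends",cast("top",[(204+(x-300)/7.5-.43,170+y/7.5-.43) for x,y in((733,97),(733,210),(761,100),(761,210))],.012).round(4))
for n in("top0","side0"):
  d=np.load(n+"d.npy"); print(d[190,224] if n=="top0" else d[272,301])
E
python3 - <<'E'
import cv2
s=cv2.imread("pics/side0.png"); cv2.imwrite("pics/c3.png",cv2.resize(s[170:215,310:390],(800,450),interpolation=cv2.INTER_CUBIC))
E
```

```text
plate top (array([588.9, 253.9]), array([74.9, 53.1]), 0.4)
plate side (array([589. , 261.4]), array([55.8, 68.7]), 89.7)
wide top (array([510.4,  80.3]), array([52.8, 73.3]), 78.4)
wide side(all) (array([511.2,  90.9]), array([69.5, 73. ]), 78.5)
stand (array([ 464.9, -163.5]), array([155.5,  63.6]), 3.3)
stand (array([ 464.8, -163.5]), array([153.6,  62.8]), 3.3)
screws [[ 0.4654 -0.1423  0.005 ]
 [ 0.4675 -0.1866  0.005 ]]
heel end/ctr [[ 0.3696 -0.1682  0.038 ]
 [ 0.3892 -0.1685  0.038 ]
 [ 0.3789 -0.1605  0.038 ]
 [ 0.3788 -0.1773  0.038 ]]
tips [[ 0.535  -0.1427  0.034 ]
 [ 0.5349 -0.177   0.034 ]]
ticks [[0.589  0.1426 0.012 ]
 [0.589  0.1317 0.012 ]]
line ends [[0.6111 0.1429 0.012 ]
 [0.5666 0.1423 0.012 ]
 [0.6098 0.1319 0.012 ]
 [0.5666 0.1315 0.012 ]]
1.1770343
0.9690451
```

View pics/c3.png

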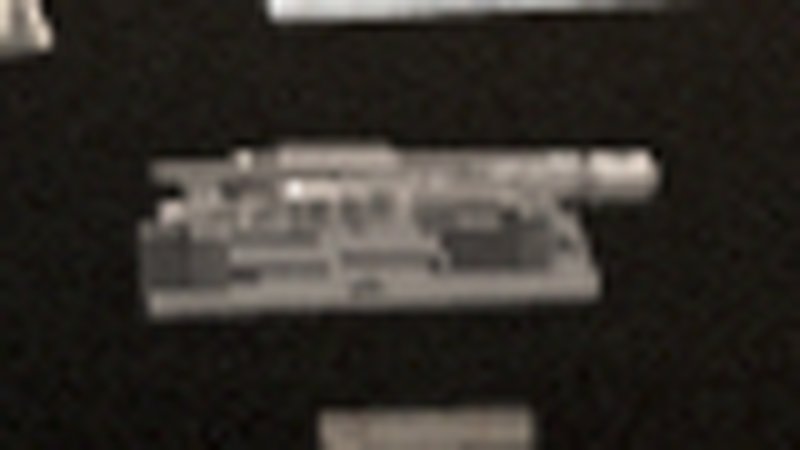

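The side crop shows the heel end at crop x≈657 and the near grip land spanning about 280–395. Next I'll cross-check the tweezers' origin with both views.

```bash
python3 - <<'E'
from m import *
f=lambda x,y:((x+.5)/7.49-.5+340,(y+.5)/7.5-.5+195)
g=lambda x,y:((x+.5)/10-.5+310,(y+.5)/10-.5+170)
print("land R,L top",cast("top",[f(246,197),f(246,303),f(170,200),f(186,305)],.038).round(4))
print("side land near ends",cast("side",[g(280,148),g(397,148)],.038).round(4))
print("side heel end",cast("side",[g(657,155),g(657,195),g(583,150)],.038).round(4), "tip",cast("side",[g(150,165)],.034).round(4))
print("base side corners near",cast("side",[g(152,315),g(597,298)],0).round(4))
print("ticks",cast("top",[(204+x/7.5-.43,170+y/7.5-.43) for x,y in((133,97),(133,153),(133,210),(161,100),(161,153),(161,210))],.012).round(4))
h=lambda x,y:(301-28+(x-300)/300*56-.4, 272-14+(y-300)/150*28-.4)
print("side lines",cast("side",[h(405,359),h(503,359),h(403,372),h(502,372),h(381,337),h(530,337),h(374,404),h(530,404)],.012).round(4))
# predicted pixels of robot's tcp in views
E
```

```text
land R,L top [[ 0.4958 -0.1769  0.038 ]
 [ 0.4559 -0.1761  0.038 ]
 [ 0.4948 -0.1481  0.038 ]
 [ 0.4553 -0.1535  0.038 ]]
side land near ends [[ 0.4947 -0.1769  0.038 ]
 [ 0.456  -0.176   0.038 ]]
side heel end [[ 0.3709 -0.1685  0.038 ]
 [ 0.3739 -0.1381  0.038 ]
 [ 0.3948 -0.173   0.038 ]] tip [[ 0.5379 -0.1733  0.034 ]]
base side corners near [[ 0.5373 -0.1308  0.    ]
 [ 0.3918 -0.1399  0.    ]]
ticks [[0.6116 0.2602 0.012 ]
 [0.5895 0.2597 0.012 ]
 [0.5671 0.2592 0.012 ]
 [0.6104 0.2492 0.012 ]
 [0.5895 0.2488 0.012 ]
 [0.5671 0.2482 0.012 ]]
side lines [[0.6116 0.2483 0.012 ]
 [0.5672 0.2485 0.012 ]
 [0.6117 0.258  0.012 ]
 [0.5672 0.2582 0.012 ]
 [0.6241 0.2315 0.012 ]
 [0.5555 0.2319 0.012 ]
 [0.6226 0.281  0.012 ]
 [0.5539 0.2813 0.012 ]]
```

Call:
jog_arm(commands="20 25 -5 0 0 -1.8 1; 20 25 -5 0 0 -1.8 1; 20 25 -5 0 0 -1.8 1; 20 25 -5 0 0 -1.8 1; 20 25 -5 0 0 -1.8 1; 20 25 -5 0 0 -1.8 1; 20 25 -5 0 0 -1.8 1; 20 25 -5 0 0 -1.8 1; 20 25 -5 0 0 -1.8 1; 20 25 -5 0 0 -1.8 1")

```text
time: 0.93
position: [0.3999, -0.2612, 0.192]
ee_rot: [-3.141, 0.0, 0.055]
wrist_force: [0.7, -1.2, -0.2]
gripper_width: 0.0856
gripper_force: 0.0
```

Call:
jog_arm(commands="20 25 -15 0 0 0 1; 20 25 -15 0 0 0 1; 20 25 -12 0 0 0 1; 16 24 0 0 0 0 1; 0 0 0 0 0 0 1; 0 0 0 0 0 0 1; 0 0 0 0 0 0 1")

```text
time: 1.52
position: [0.4751, -0.1638, 0.1502]
ee_rot: [-3.142, 0.0, 0.057]
wrist_force: [-0.3, -1.1, 0.4]
gripper_width: 0.0854
gripper_force: 0.0
```

Call:
jog_arm(commands="0.4 0.8 -20 0 0 0 1; 0 0 -25 0 0 0 1; 0 0 -25 0 0 0 0.5; 0 0 -20 0 0 0 0.2; 0 0 -16 0 0 0 0.1; 0 0 -10 0 0 0 0; 0 0 -5 0 0 0 0; 0 0 0 0 0 0 0; 0 0 0 0 0 0 0; 0 0 0 0 0 0 0")

```text
time: 2.35
position: [0.4762, -0.1632, 0.0302]
ee_rot: [3.141, -0.001, 0.056]
wrist_force: [0.4, -0.1, 1.4]
gripper_width: 0.0427
gripper_force: 0.0
```

```bash
python3 - <<'E'
import cv2,numpy as np
from h import *
print(bot.read_state()["gripper_width"])
t,_=bot.snapshot("top"); s,_=bot.snapshot("side")
a=cv2.resize(t[195:275,335:400,::-1],(390,480),interpolation=cv2.INTER_CUBIC); b=cv2.resize(s[165:217,310:378,::-1],(408,312),interpolation=cv2.INTER_CUBIC)
o=np.zeros((480,798,3),np.uint8); o[:,:390]=a; o[:312,390:]=b; cv2.imwrite("pics/g1.png",o)
E
```

```text
0.042684347363975264
```

View pics/g1.png

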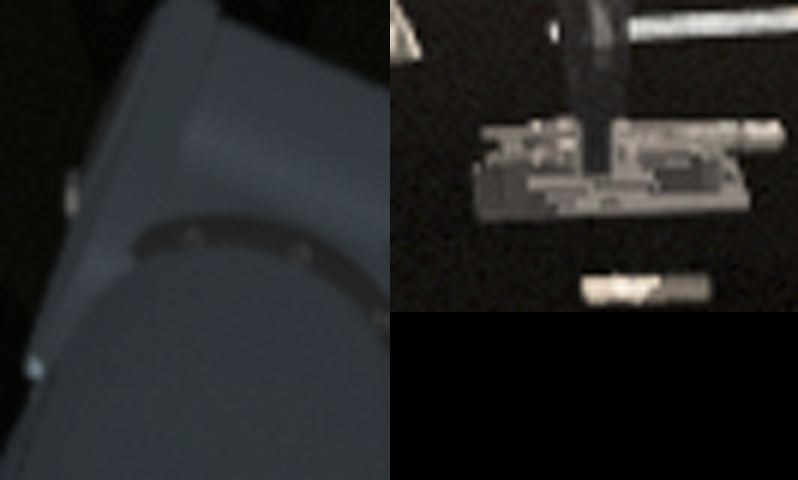

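The side view shows the finger centred on the near grip land (picture x≈597). The top view is blocked by the arm. Closing partway to about 23 mm.

Call:
jog_arm(commands="0 0 0 0 0 0 -0.15; 0 0 0 0 0 0 -0.2; 0 0 0 0 0 0 -0.25; 0 0 0 0 0 0 -0.3; 0 0 0 0 0 0 -0.35; 0 0 0 0 0 0 -0.4; 0 0 0 0 0 0 -0.44; 0 0 0 0 0 0 -0.46; 0 0 0 0 0 0 -0.46; 0 0 0 0 0 0 -0.46")

```text
time: 3.28
position: [0.4764, -0.163, 0.0302]
ee_rot: [3.141, -0.002, 0.057]
wrist_force: [-0.8, 0.5, 10.4]
gripper_width: 0.0235
gripper_force: 10.5
```

Call:
jog_arm(commands="0 0 0 0 0 0 -0.46; 0 0 0 0 0 0 -0.46; 0 0 0 0 0 0 -0.46")

```text
time: 3.53
position: [0.4764, -0.163, 0.0301]
ee_rot: [3.141, -0.002, 0.057]
wrist_force: [-0.8, 1.3, 10.4]
gripper_width: 0.0234
gripper_force: 10.5
```

Call:
jog_arm(commands="0 0 3 0 0 0 -0.46; 0 0 5 0 0 0 -0.46; 0 0 8 0 0 0 -0.46; 0 0 12 0 0 0 -0.46; 0 0 15 0 0 0 -0.46; 0 0 20 0 0 0 -0.46; 0 0 20 0 0 0 -0.46; 0 0 17 0 0 0 -0.46; 0 0 0 0 0 0 -0.46; 0 0 0 0 0 0 -0.46")

```text
time: 4.37
position: [0.476, -0.1629, 0.1301]
ee_rot: [3.141, -0.002, 0.057]
wrist_force: [-0.9, 0.3, -1.1]
gripper_width: 0.0232
gripper_force: 7.3
```

```bash
python3 - <<'E'
import cv2,numpy as np
from h import *
s,_=bot.snapshot("side"); print(bot.read_state()["position"])
print(proj("side",[bot.read_state()["position"]]))
cv2.imwrite("pics/g2.png",cv2.resize(s[115:215,300:400,::-1],(600,600),interpolation=cv2.INTER_CUBIC))
E
```

```text
[ 0.47550622 -0.162685    0.12914001]
[[343.60221526 160.18578175]]
```

View pics/g2.png

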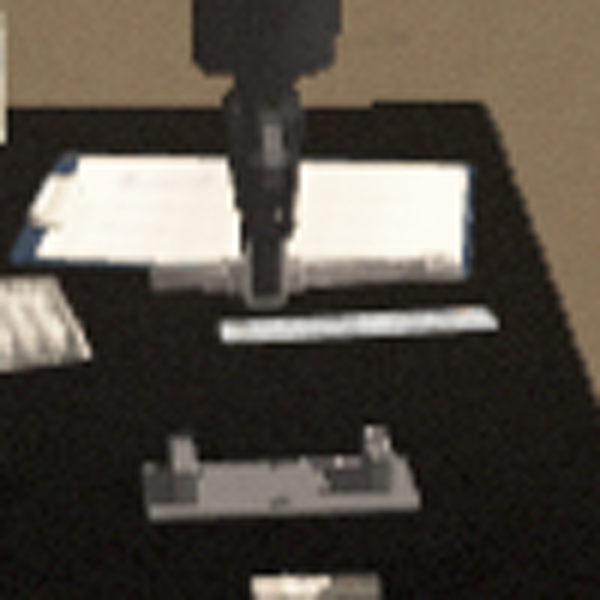

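The tweezers are held, roughly level, and clear of the stand (tips at (155,275), heel at (467,268)). Moving over the plate.

Call:
jog_arm(commands="2 10 0 0 0 0 -0.46; 4 22 0 0 0 -0.3 -0.46; 4 30 0 0 0 -0.3 -0.46; 4 32 0 0 0 -0.3 -0.46; 4 32 0 0 0 -0.3 -0.46; 4 32 0 0 0 -0.3 -0.46; 4 32 0 0 0 -0.3 -0.46; 4 32 0 0 0 -0.3 -0.46; 4 32 0 0 0 -0.3 -0.46; 4 32 0 0 0 -0.3 -0.46")

```text
time: 5.25
position: [0.5128, 0.1254, 0.1282]
ee_rot: [3.141, 0.002, 0.009]
wrist_force: [0.6, -0.1, 0.1]
gripper_width: 0.0234
gripper_force: 7.3
```

Call:
jog_arm(commands="4 32 0 0 0 -0.2 -0.46; 4 32 0 0 0 0 -0.46; 4 30 0 0 0 0 -0.46; 4 22 0 0 0 0 -0.46; 3 10 0 0 0 0 -0.46; 0 4 0 0 0 0 -0.46; 0 0 -20 0 0 0 -0.46; 0 0 -20 0 0 0 -0.46; 0 0 -15 0 0 0 -0.46; 0 0 0 0 0 0 -0.46")

```text
time: 6.08
position: [0.5307, 0.2516, 0.071]
ee_rot: [3.139, 0.005, 0.005]
wrist_force: [-0.1, 0.1, -0.7]
gripper_width: 0.0232
gripper_force: 7.3
```

```bash
python3 - <<'E'
import cv2,numpy as np
from h import *
t,_=bot.snapshot("top");s,_=bot.snapshot("side"); st=bot.read_state(); print(st["position"],st["ee_rot"],st["gripper_width"])
cv2.imwrite("pics/side_p.png",s[:,:,::-1]);cv2.imwrite("pics/top_p.png",t[:,:,::-1])
a=cv2.resize(t[165:225,194:254,::-1],(360,360),interpolation=cv2.INTER_CUBIC); b=cv2.resize(s[225:295,265:358,::-1],(797,600),interpolation=cv2.INTER_CUBIC)
b[:200,:200]=a[100:300,80:280]
cv2.imwrite("pics/g3.png",b)
E
```

```text
[0.53244696 0.25242578 0.07409683] [3.14105176e+00 1.29896629e-03 5.20089111e-03] 0.023294491451338967
```

View pics/g3.png

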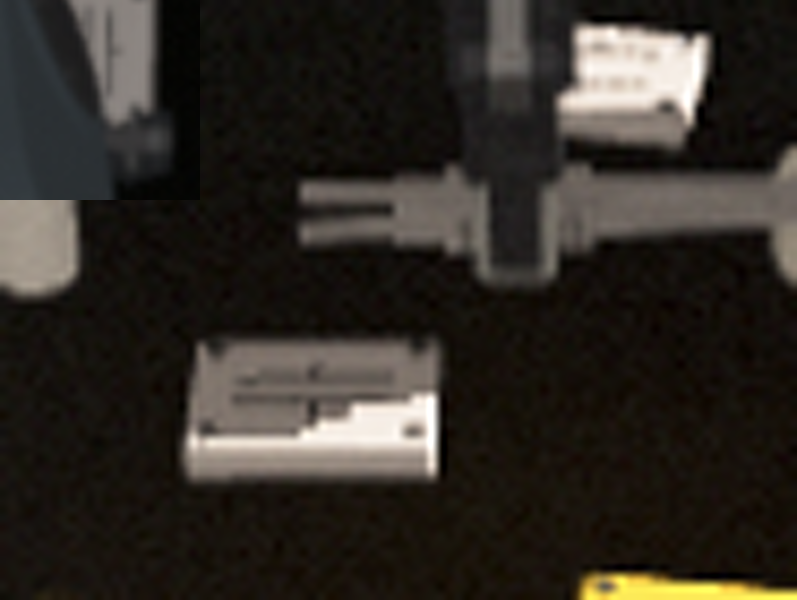

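The side view shows both tips clearly: far tip band at y≈180–204, near tip band at y≈220–246, ends at x≈299. The plate lies below them with its line ends at (232–395, 380/398). Measuring tips against the plate.

```bash
cat > tips.py <<'E'
from h import *
def run(s,zm,x0,x1,cols=(0,)):
    pass
E
python3 - <<'E'
from h import *
g=lambda x,y:((x+.5)/8.57-.5+265,(y+.5)/8.57-.5+225)
z=.0755
for lab,y,dz in(("near inner",220,.003),("near outer low",246,-.003),("far inner",204,-.003),("far outer top",180,.003)):
    print(lab,cast("side",[g(299,y),g(380,y)],z+dz).round(4)[:,:2].tolist())
print("lines",cast("side",[g(232,379),g(395,376),g(232,400),g(395,397),g(313,398)],.012).round(4)[:,:2].tolist())
print(proj("side",[[.532+.056,.2525,z]]))
im=cv2.imread("pics/side_p.png"); print(im[240:258,[302,306,310],1].T)
E
```

```text
near inner [[0.5896, 0.2673], [0.5678, 0.2674]]
near outer low [[0.5897, 0.2708], [0.5679, 0.271]]
far inner [[0.591, 0.2507], [0.5688, 0.2509]]
far outer top [[0.5909, 0.2479], [0.5687, 0.2481]]
lines [[0.6129, 0.249], [0.5668, 0.2478], [0.6121, 0.2587], [0.5664, 0.2576], [0.5894, 0.2579]]
[[300.62144081 247.72737662]]
[[  5  18  10  18   4  14  77 105  77  36  50  89  89  51  14  17  20  10]
 [ 11  18  16  19   9  16  72 102  77  34  71  99  75  30  15  15  14   9]
 [ 20  12  12  10  13  15  68 102  79  36  83 108  72  32  15  17  16  18]]
```

Call:
jog_arm(commands="0 0 0 0 0 0 -0.46; 0 0 0 0 0 0 -0.46; 0 0 0 0 0 0 -0.46; 0 0 0 0 0 0 -0.46")

```text
time: 6.52
position: [0.533, 0.2532, 0.075]
ee_rot: [-3.141, -0.001, 0.006]
wrist_force: [0.3, -0.0, -0.6]
gripper_width: 0.0233
gripper_force: 7.3
```

```bash
python3 - <<'E'
from h import *
im,d=bot.snapshot("side"); cv2.imwrite("pics/side_q.png",im[:,:,::-1]); st=bot.read_state(); p=st["position"]; print(p,st["ee_rot"])
pts=p+np.array([[56,0,1],[45,0,1],[-30,0,1],[-50,0,1],[-80,0,1],[-97,0,1]])/1e3
print(proj("side",pts).round(1))
g=im.astype(int).sum(2)
for u in(302,305,308,338,346,355,362,368): print(u,(g[238:262,u]//3).tolist())
# lifted reference at 4.37s
p=np.array([.476,-.1629,.1301]); print(proj("side",p+np.array([[56,3.1,1],[-97,-5.4,1]])/1e3).round(1), "seen tip 325.9,160.9 heel 377,159")
print("depth tips",d[244:252,302:308].round(3).tolist())
E
```

```text
[0.53290131 0.25325076 0.07481693] [-3.14132539e+00 -7.34595309e-04  6.00805096e-03]
[[300.2 247.8]
 [304.9 247.8]
 [337.  247.6]
 [345.6 247.5]
 [358.5 247.4]
 [365.8 247.4]]
302 [15, 17, 18, 17, 12, 17, 17, 33, 81, 92, 48, 20, 87, 109, 64, 18, 11, 9, 13, 14, 17, 17, 14, 15]
305 [17, 14, 10, 10, 13, 13, 9, 35, 85, 106, 68, 32, 83, 108, 63, 12, 8, 12, 19, 12, 13, 14, 11, 10]
308 [12, 10, 18, 13, 11, 14, 14, 34, 83, 105, 66, 36, 82, 87, 49, 14, 13, 14, 10, 17, 14, 14, 14, 17]
338 [125, 127, 129, 84, 16, 7, 23, 88, 106, 108, 107, 100, 104, 71, 28, 14, 11, 15, 12, 16, 10, 13, 16, 14]
346 [17, 17, 11, 14, 12, 15, 22, 82, 100, 98, 99, 100, 109, 66, 11, 17, 13, 12, 11, 17, 14, 14, 14, 17]
355 [14, 15, 17, 13, 14, 25, 47, 86, 109, 106, 99, 106, 114, 102, 93, 96, 82, 54, 32, 19, 12, 13, 14, 13]
362 [18, 20, 100, 131, 134, 131, 112, 98, 94, 112, 124, 120, 108, 128, 140, 142, 142, 142, 143, 144, 143, 125, 58, 15]
368 [13, 46, 109, 134, 128, 112, 96, 96, 110, 174, 160, 129, 121, 130, 138, 144, 142, 142, 145, 145, 145, 148, 96, 33]
[[325.8 160.2]
 [373.8 158.6]] seen tip 325.9,160.9 heel 377,159
[... 261 characters left out ...]
0219345093, 0.949999988079071, 0.949999988079071, 0.9490000009536743, 0.949999988079071, 0.9480000138282776], [0.949999988079071, 0.9520000219345093, 0.949999988079071, 0.949999988079071, 0.953000009059906, 0.0], [1.0850000381469727, 1.0809999704360962, 1.0809999704360962, 1.0829999446868896, 1.0759999752044678, 1.0800000429153442], [1.0770000219345093, 1.0770000219345093, 1.0759999752044678, 1.0750000476837158, 1.0759999752044678, 0.9380000233650208], [0.9350000023841858, 0.9350000023841858, 0.9350000023841858, 0.9340000152587891, 0.9369999766349792, 0.9350000023841858], [0.9330000281333923, 0.9380000233650208, 0.9359999895095825, 0.9380000233650208, 0.9390000104904175, 0.9369999766349792]]
```

```bash
cat > dep.py <<'E'
from h import *
def P3(name,uv,d):
    c=bot.camera_model(name); T=np.array(c["extrinsics"])
    p=cv2.undistortPoints(np.array(uv,float).reshape(-1,1,2),np.array(c["mtx"]),np.array(c["dist_coeffs"])).reshape(-1,2)
    q=np.c_[p[:,0],-p[:,1],-np.ones(len(p))]*np.array(d)[:,None]
    return q@T[:3,:3].T+T[:3,3]
def region(d,u0,u1,v0,v1,lo,hi):
    vv,uu=np.mgrid[v0:v1,u0:u1]; D=d[v0:v1,u0:u1]; m=(D>lo)&(D<hi)
    return P3("side",np.c_[uu[m],vv[m]],D[m])
E
python3 - <<'E'
from dep import *
ds=[bot.snapshot("side")[1] for _ in range(8)]
d=np.stack(ds); d=np.where((d>0).all(0),np.median(d,0),0)
for n,a in dict(far=(301,310,243,250,.94,.965),near=(301,310,248,254,.92,.943),body=(334,352,243,254,.92,.97),plate=(290,314,265,275,.9,1.1)).items():
    p=region(d,*a); print(n,len(p),(p.mean(0)*1e3).round(1),(np.median(p,0)*1e3).round(1),(p.std(0)*1e3).round(1))
print(bot.read_state()["position"])
E
```

```text
far 17 [578.4 247.4  75.6] [578.1 247.4  76.2] [6.  0.6 1.5]
near 18 [577.1 264.   75.5] [577.1 264.   75.4] [6.  0.7 1.4]
body 110 [490.4 254.7  76.4] [491.2 256.1  77.2] [12.1  3.5  3.7]
plate 236 [588.9 251.   11.4] [589.1 251.1  11.3] [16.8 11.5  0.4]
[0.53271411 0.25320729 0.07426319]
```

Call:
jog_arm(commands="-2 -0.5 -10 0 0 0 -0.46; -2 -0.5 -12 0 0 0 -0.46; 0 0 -12 0 0 0 -0.46; 0 0 -9 0 0 0 -0.46; 0 0 -5 0 0 0 -0.46; 0 0 -3 0 0 0 -0.46; 0 0 -2 0 0 0 -0.46; 0 0 0 0 0 0 -0.46; 0 0 0 0 0 0 -0.46; 0 0 0 0 0 0 -0.46")

```text
time: 7.8
position: [0.529, 0.2523, 0.0217]
ee_rot: [-3.141, -0.001, 0.006]
wrist_force: [0.4, 0.0, -1.3]
gripper_width: 0.0229
gripper_force: 7.3
```

Call:
jog_arm(commands="0 0 0 0 0 0 -0.47; 0 0 0 0 0 0 -0.48; 0 0 0 0 0 0 -0.49; 0 0 0 0 0 0 -0.50; 0 0 0 0 0 0 -0.51; 0 0 0 0 0 0 -0.52; 0 0 0 0 0 0 -0.53; 0 0 0 0 0 0 -0.53; 0 0 0 0 0 0 -0.53; 0 0 0 0 0 0 -0.53")

```text
time: 8.63
position: [0.5287, 0.2522, 0.0213]
ee_rot: [-3.142, 0.0, 0.006]
wrist_force: [-0.0, 0.6, -0.6]
gripper_width: 0.0201
gripper_force: 9.9
```

```bash
python3 - <<'E'
from dep import *
S=[bot.snapshot("side") for _ in range(8)]
im=np.mean([s[0].astype(float) for s in S],0).astype(np.uint8); d=np.stack([s[1] for s in S]); d=np.where((d>0).all(0),np.median(d,0),0)
np.save("d2.npy",d); cv2.imwrite("pics/side_r.png",im[:,:,::-1])
cv2.imwrite("pics/g4.png",cv2.resize(im[250:290,270:340,::-1],(798,456),interpolation=cv2.INTER_CUBIC))
st=bot.read_state(); print(st["position"],st["ee_rot"],st["gripper_width"],st["gripper_force"])
E
```

```text
[0.52869691 0.25219682 0.02127675] [-3.14158887e+00  4.65268163e-05  5.99836746e-03] 0.019968876490176524 9.887632727622986
```

View pics/g4.png

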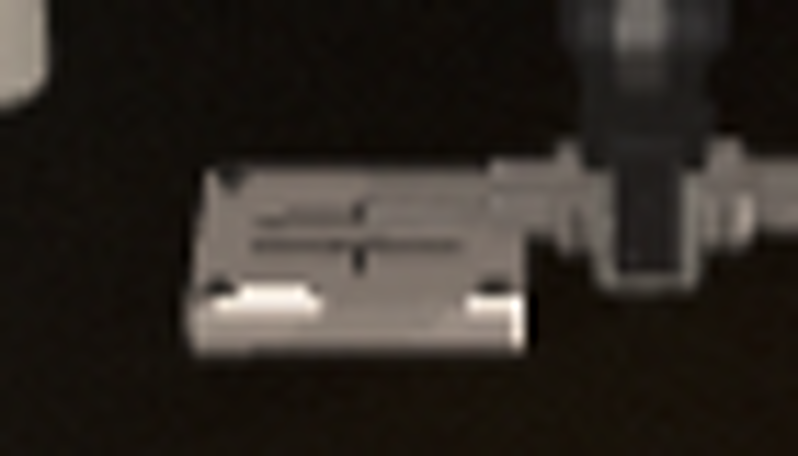

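The tips blend in with the plate: their ends are near crop x≈370 and the ticks are at x≈360. Depth should separate them.

```bash
python3 - <<'E'
from dep import *
d=np.load("d2.npy"); v0,v1,u0,u1=262,276,298,318
vv,uu=np.mgrid[v0:v1,u0:u1]; P=P3("side",np.c_[uu.ravel(),vv.ravel()],d[v0:v1,u0:u1].ravel()).reshape(v1-v0,u1-u0,3)*1e3
print("z"); print("     ",*range(u0,u1,2))
for i in range(v1-v0): print(v0+i,P[i,::2,2].round(0).astype(int))
print("y")
for i in range(v1-v0): print(v0+i,P[i,::2,1].round(0).astype(int))
m=P[:,5:15,2]; 
im=cv2.imread("pics/side_r.png").astype(int).sum(2)//3
print("img"); 
for v in range(v0,v1): print(v,im[v,u0:u1:2])
print(proj("side",np.array([[.5867,.2585,.012],[.5867,.2485,.012],[.5847,.2522+.005,.0223],[.5847,.2522-.005,.0223]])).round(1))
E
```

```text
z
      298 300 302 304 306 308 310 312 314 316
262 [ 0 -1  0  0 -1 -1 -1 -1  0  0]
263 [ 0 -2  0 -1 -1  0 -1 -1  0  0]
264 [605  -1  24  24  24  24  24  24  25  25]
265 [12 11 22 23 23 22 23 23 23 23]
266 [11 12 20 20 20 19 19 20 20 19]
267 [11 11 12 12 12 10 11 24 26 24]
268 [10 12 23 23 24 23 23 23 23 22]
269 [11 12 21 20 20 20 19 20 19 20]
270 [11 11 11 10 12 12 11 12 16 -1]
271 [ 12  11  12  12  11  12  12 605  11  -1]
272 [ 11  11  12  11  12 605  12  11  11  -1]
273 [11 11 11 11 11 11 11 11 12 -1]
274 [12 12 11 12 11 11 11 12 11 -1]
275 [ 12 605  11  11  12  12  12  12  11   0]
y
262 [204 204 204 205 204 204 204 203 205 205]
263 [208 206 208 208 208 209 208 208 209 209]
264 [1042  212  246  246  246  246  247  246  248  248]
265 [233 233 248 248 249 248 249 248 249 249]
266 [237 237 249 248 249 248 247 249 249 248]
267 [241 241 242 242 241 240 240 259 261 258]
268 [243 246 261 261 262 261 261 260 260 260]
269 [249 250 262 261 261 261 260 261 260 261]
270 [253 252 253 252 253 254 253 254 259 237]
271 [ 258  256  257  258  256  258  258 1042  257  241]
272 [ 261  260  262  261  
[... 156 characters left out ...]
  273  273  272  258]
img
262 [11 14 12 11 12 11 11 12 14 14]
263 [14 13 12 13 13 11 14 13 25 25]
264 [44 43 38 38 37 37 38 35 93 86]
265 [100  98  91  88  88  90  89  87 109 105]
266 [116 115 108 105 105 106 107 105  98 100]
267 [114 115  96 105 104 101 103  98 108 110]
268 [ 97  96 108 111 112 108 105 101 109 109]
269 [ 89  89 109 107 107 110 107 107 104 104]
270 [108 110 104 112 112 114 113 114 107  70]
271 [ 82  81  76  82  84  83  98 115 114  36]
272 [103 105 105 102 104 102 108 115 116  33]
273 [116 115 114 115 115 116 115 116 115  31]
274 [118 117 117 118 117 117 117  89  90  32]
275 [118 116 116 117 116 117 115  63  77  20]
[[302.2 271.1]
 [302.4 268.6]
 [302.9 267.4]
 [303.1 264.9]]
```

Depth puts the tips at mid y≈253.4, against 252.45 for the line pair in the same frame. The tips' lower edges are about 7 mm above the plate. Correcting y by −1 mm and lowering 2.5 mm.

Call:
jog_arm(commands="0 -0.5 -0.8 0 0 0 -0.53; 0 -0.5 -0.8 0 0 0 -0.53; 0 0 -0.9 0 0 0 -0.53; 0 0 0 0 0 0 -0.53; 0 0 0 0 0 0 -0.53; 0 0 0 0 0 0 -0.53; 0 0 0 0 0 0 -0.53; 0 0 0 0 0 0 -0.53; 0 0 0 0 0 0 -0.53")

```text
time: 9.78
position: [0.5287, 0.2512, 0.0188]
ee_rot: [-3.142, -0.0, 0.006]
wrist_force: [-0.2, 0.2, -0.6]
gripper_width: 0.0203
gripper_force: 9.9
```

```bash
python3 - <<'E'
from dep import *
S=[bot.snapshot("side") for _ in range(10)]
im=np.mean([s[0].astype(float) for s in S],0); d=np.stack([s[1] for s in S]); d=np.where((d>0).all(0),np.median(d,0),0)
v0,v1,u0,u1=262,276,298,318
vv,uu=np.mgrid[v0:v1,u0:u1]; P=P3("side",np.c_[uu.ravel(),vv.ravel()],d[v0:v1,u0:u1].ravel()).reshape(v1-v0,u1-u0,3)*1e3
Q=np.median(P[:,5:13],1)
for i in range(v1-v0): print(v0+i,Q[i].round(1), "left plate",np.median(P[i,:3],0).round(1))
g=im.sum(2)/3
for v in range(266,274): print(v,g[v,292:301].mean().round(1))
W=P3("side",np.c_[[(u,v) for v in range(266,276) for u in range(290,299)]],d[266:276,290:299].ravel())*1e3
print("plate z",np.median(W[:,2])); z=np.median(W[:,2])/1e3
print("lines y in depth frame",cast("side",[(296,268.65),(296,271.05)],z)[:,1])
st=bot.read_state(); print(st["position"],st["ee_rot"],st["gripper_width"],st["wrist_force"],st["time"])
E
```

```text
262 [ 5.796e+02  2.044e+02 -2.000e-01] left plate [598.8 203.3  -1. ]
263 [579.4 208.1  -0.6] left plate [ 5.984e+02  2.083e+02 -4.000e-01]
264 [ 5.791e+02  2.130e+02 -2.000e-01] left plate [ 5.980e+02  2.126e+02 -4.000e-01]
265 [576.6 246.5  21.3] left plate [596.2 232.7  11.3]
266 [574.2 247.3  18.9] left plate [595.9 237.3  11.6]
267 [577.2 241.3  11.5] left plate [595.7 240.9  11.3]
268 [575.9 259.5  22.1] left plate [595.4 244.9  11.3]
269 [576.  260.3  19.7] left plate [595.1 248.6  11. ]
270 [576.1 260.2  16.6] left plate [594.8 253.4  11.6]
271 [576.4 257.4  11.6] left plate [592.1 257.4  11.6]
272 [576.3 260.6  11. ] left plate [594.3 260.3  10.9]
273 [576.  265.1  11.4] left plate [594.1 264.1  10.8]
274 [575.8 269.1  11.5] left plate [593.9 269.4  11.8]
275 [575.6 272.4  11.1] left plate [593.4 273.1  11.8]
266 116.1
267 115.4
268 104.3
269 89.6
270 108.8
271 81.0
272 105.6
273 116.4
plate z 11.336011839822246
lines y in depth frame [0.24760212 0.25716634]
[0.52869133 0.25118668 0.01878819] [3.14158783e+00 5.67774693e-05 5.96804548e-03] 0.020062547897029687 [-0.27676299  0.07666443 -0.60764646] 10.2833
```

Tip inner faces are at about 247.3 and 257.6, and the lines at 247.6 and 257.2. The tips are about 5 mm above the plate, level and contact-free, with the opening at 20.1 mm. Handing in.

```bash
python3 -c "
from rig import bot
print(bot.hand_in())"
```

```text
the job is handed in; nothing more can be done
None
```

I handed the job in with the arm still holding the tweezers level, each tip within about 0.5 mm of its line and about 5 mm above the narrow gauge plate; the 10 mm gap is inferred from the 20.1 mm jaw opening, not measured tip to tip.

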